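Load the sample tube and poise it over the block heater

TASK

Take the orange-capped tube out of the grey rack and slide it fully home into the hole of the aluminium carrier block while the block stands on the bench. Then pick up the carrier with the tube in it, carry it upright over to the heater without bumping it into the rack or ever touching the heater and its raised rim, and stop with it hovering about one centimetre above the heater's rectangular pocket, centred and lined up with it: finish while still holding it there, do not lower it in or let go. Leave the two blue-capped tubes, the reagent bottle and the small white jar undisturbed.

Things in the scene. Friction and masses are not known exactly. Their poses are not given: they have to be found in the camera images.
- sample: The sample tube: white plastic tube 16 mm in diameter with an orange screw cap 21 mm in diameter, 80 mm tall in all (cap from 62 to 80 mm up, tapered foot over the lowest 5 mm, 9 mm wide at the bottom), about 25 g. Stands upright in one of the rack's holes. Origin at the centre of its underside, z up along the tube.
- tube_a: Bystander tube, same shape and size but with a blue cap, standing in the rack. Origin at the centre of its underside.
- tube_b: Another bystander tube with a blue cap, standing in the rack. Origin at the centre of its underside.
- rack: Grey plastic tube rack, fixed to the bench, 245 mm long (its x) by 56 mm wide (its y), 50 mm high. Five square through holes of 19.5 mm in a row along its x at -90, -45, 0, 45 and 90 mm; the tubes stand on its base plate 8 mm above the bench, so their caps end 88 mm above the bench. Origin at the centre of its underside.
- carrier: Loose aluminium carrier block, 54 mm (its x) by 36 mm (its y) by 55 mm high, about 0.25 kg, standing on the bench. In the centre of its top is a round upright hole 18 mm in diameter and 45 mm deep (floor 10 mm above the underside), its mouth slightly chamfered; a tube fully home stands out 35 mm above the block. Origin at the centre of its underside, z up.
- heater: Dry block heater, fixed to the bench, black base with white rim, 220 mm (its x) by 180 mm (its y). The white raised rim ends 100 mm above the bench and encloses a recessed steel top plate 170 by 150 mm, 75 mm above the bench. Display and knob on its -x side. Origin at the centre of its underside.
- pocket (a point): Centre of the mouth of the rectangular pocket in the heater's steel top plate, at the plate's level (75 mm above the bench, 25 mm below the rim). The pocket measures 62 mm along its x by 44 mm along its y and is 30 mm deep; axes as the heater's: the carrier's long side belongs along x (either way round).
- reagent: Bystander: closed bottle 60 mm in diameter, 120 mm tall, blue cap, standing loose on the bench. Origin at the centre of its underside.
- vial: Bystander: small white closed jar 32 mm in diameter, 55 mm tall, standing loose on the bench. Origin at the centre of its underside.
There are look-alikes about, which are no part of the job. Leave any yellow look-alike of the sample alone. What is meant by the carrier is not pink, and is the smaller of those in its own colour.

How it is judged:
By the outcome, as a careful person would: the job done as asked, in the order asked, and still so for the second after the job is handed in, while the arm keeps its last pose, push and grip.
It also fails if it takes over 61 s, if anything falls off the work surface, if the arm or the gripper's body presses on something with over 40 N, if the wrist force passes 120 N, or if a joint passes its speed limit or range.

ROBOT

A 7-joint arm with a two-finger parallel gripper is mounted at the origin on the work surface. World frame = base frame: x ahead of the robot, y to its left, z up, the work surface at z = 0. Lengths are in m, angles in rad, forces in N, time in s.
With the tool pointing down it reaches from about 0.425 to 0.875 m from the base axis. Payload 4.7 kg.
Tool frame: the origin (TCP) lies on the centre line of the jaws, within the pads' length; the fingertips stand 14 mm ahead of it and the grasp point (between the pads) lies 5 mm behind it; z points along the fingers, y is the line along which they close (so a half turn about z gives the same grasp; the last joint's range is limited). The gripper opens to 87 mm and grips with 3 to 60 N. Pads are 19 mm wide; open, the fingers measure 117 mm over their backs; the gripper's body (75 mm by 190 mm) begins 51 mm behind the grasp point.
Start: joints at [1.248, 0.321, -0.07, 1.45, 0.023, 1.371, -0.057], TCP at [0.215, -0.614, 0.237] pointing down, gripper open.
Joint ranges: [-2.86, 2.86], [-0.3, 2.09], [-1.38, 1.24], [0.06, 2.45], [-1.56, 4.7], [0.09, 2.05], [-2.69, 2.69]. Speed limits (rad/s): [2.57, 2.57, 3.14, 3.14, 3.14, 3.14, 3.14].

INTERFACE

Orientations are given as a rotation vector (axis times angle).
In Python, from bench import ctrl gives the robot as it stands.
- The arm moves only by the tool send_rows, never from a script. Its argument "steps" is a list of rows, each an object of numbers: "tx", "ty", "tz": the shift along the tool's x, y, z in units of 60 mm (1.0 is 60 mm); "turn": the turn about the tool's z in units of 8 degrees (1.0 is 8 degrees); "grip": the opening, from 0 (shut) to 1 (fully open). A call has 1 to 12 rows; each row shifts and turns the commanded pose from where the row before left it, along the tool's axes as they then stand; what a row does not reach is not made up. A row lasts 1/8 s, in which the tool goes at most 62.5 mm and 10.7 degrees, less where a joint would pass 70% of its speed; a pose out of reach is approached as far as the arm can. A call is refused whole if a number of a shift passes 1 or a number of a turn 1, either way. A call with a gripper value outside its range is refused whole. The fingers move at their own pace and stop on an object; "newtons" is the grip in N (left out, the last holds). Time passes only in rows, so rows that do not move let the fingers close. It gives the time, the measured TCP pose, the force, the opening and the grip force at its end, in the units of the state.
- ctrl.get_state(): the state, without advancing time (a new reading comes with each control period).
- ctrl.get_image(name): name is "scene" or "top"; returns a dict with "pixels" (400x640x3 uint8, red, green, blue), "K" (3x3 intrinsics, pixels), "cam_to_world" (4x4, takes a point from camera to world coordinates). Camera axes: x right, y down, z forward; pixel columns grow to the right and rows downward; lengths in m; the calibration is good to about 2 mm. A picture is of the moment at which its call begins. There is no depth.
- ctrl.close_job(): hands the job in; it is judged then, once.
The state is a dict: "time": time; "joint_positions": joint angles; "qd": joint speeds; "joint_torque": joint torques, N m; "position": TCP position; "tool_rot": TCP orientation; "ft_force": force on the tool from outside, world axes, zero at the start; "torque": the same for the moment, N m; "grip_width": opening from 0.0 (shut) to 1.0 (fully open); "grip_force": force on a finger pad.
Only numpy, scipy, OpenCV 4.12 (cv2) and the standard library are available. Lean on these libraries where they do the work, as an engineer would, in place of code of your own. Each camera call takes 0.05 s, during which the arm holds its last target. There are 200 camera calls.

## Working session

There is one attempt and no reset: what is moved stays moved. The work goes in short steps, Python scripts to look and compute and a tool call to move; the robot and the scene stay as the last step left them, time stands still between calls to the robot, and variables do not carry over. Pictures are saved under pics/ and viewed, at most 10 in all, crops included, and the job is handed in when it is done.

Besides the shell and the picture viewer there is one more tool, called after "Emit:" as name([rows], argument=value, ...), one row to a line, values as JSON. send_rows: Moves the arm, as the interface text tells. Its arguments: {"type":"object","properties":{"steps":{"type":"array"},"newtons":{"type":"number"}},"required":["steps"]}

```bash
ls; mkdir -p pics; python3 - <<'E'
from bench import ctrl
import cv2,numpy as np
s=ctrl.get_state();print({k:np.round(v,3) for k,v in s.items()})
for n in("scene","top"):
    d=ctrl.get_image(n);cv2.imwrite(f"pics/{n}0.png",d["pixels"][:,:,::-1]);print(n,d["K"],np.round(d["cam_to_world"],4))
E
```

```text
pics
{'time': np.float64(0.0), 'joint_positions': array([ 1.248,  0.322, -0.07 ,  1.452,  0.023,  1.371, -0.057]), 'qd': array([-0.   ,  0.001, -0.002,  0.001, -0.001, -0.001, -0.   ]), 'joint_torque': array([ 0.0000e+00, -4.9129e+01, -4.0400e-01, -3.1253e+01, -6.4000e-02,
        4.4000e-02,  0.0000e+00]), 'position': array([ 0.215, -0.613,  0.235]), 'tool_rot': array([-3.095e+00, -5.260e-01,  1.000e-03]), 'ft_force': array([-0.8  , -0.087,  0.344]), 'torque': array([ 0.059, -0.035, -0.084]), 'grip_force': np.float64(0.0), 'grip_width': np.float64(1.002)}
scene [[437.95627197   0.         327.77390261]
 [  0.         437.95627197 198.84619176]
 [  0.           0.           1.        ]] [[ 0.1638  0.686  -0.709   1.2242]
 [ 0.9864 -0.1047  0.1266 -0.1075]
 [ 0.0126 -0.7201 -0.6938  0.6729]
 [ 0.      0.      0.      1.    ]]
top [[403.51570462   0.         319.94888409]
 [  0.         403.51570462 199.19636994]
 [  0.           0.           1.        ]] [[ 0.014  -0.9899  0.1414  0.4515]
 [-0.9999 -0.0144 -0.0017  0.0151]
 [ 0.0037 -0.1414 -0.99    0.981 ]
 [ 0.      0.      0.      1.    ]]
```

View pics/scene0.png

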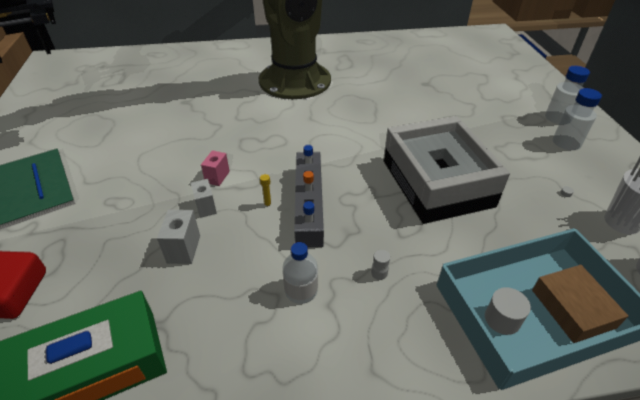

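View pics/top0.png

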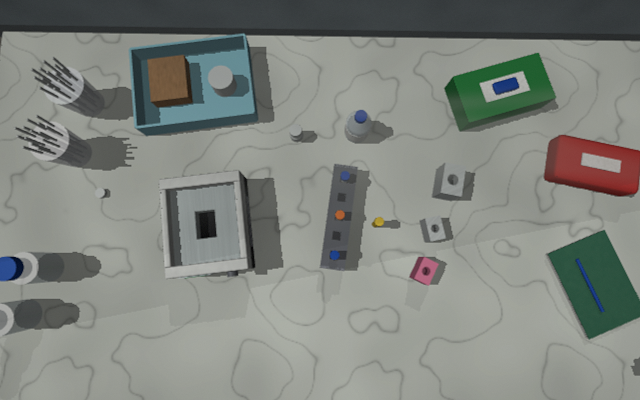

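Top view: sample's orange cap is at (340,215), blue caps at (345,175) and (334,255), and the yellow look-alike at (379,222). The small grey carrier is at (435,229), the larger grey one at (452,181), the pink one at (427,270), the heater at (205,224), the reagent bottle at (359,125) and the jar at (296,134). In the scene view the orange cap is at (309,177) and the carrier at (202,195).

```bash
python3 - <<'E'
import cv2,numpy as np
t=cv2.imread("pics/top0.png");s=cv2.imread("pics/scene0.png")
a=cv2.resize(t[205:255,410:460],None,fx=8,fy=8,interpolation=cv2.INTER_CUBIC)
b=cv2.resize(s[170:220,175:225],None,fx=8,fy=8,interpolation=cv2.INTER_CUBIC)
cv2.imwrite("pics/c1.png",cv2.convertScaleAbs(np.hstack([a,b]),alpha=1.3))
E
```

```text
(no output)
```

View pics/c1.png

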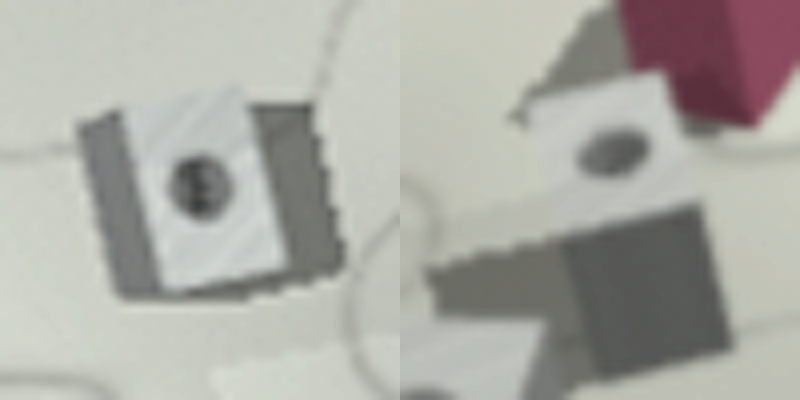

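The crop shows the carrier's top face as bluish-bright, with top-view corners at about (425,218), (440,216), (446,238) and (430,242). Its dark hole is centred at about (435,228) in the top view and (201.5,189) in the scene view.

```bash
cat > h.py <<'E'
import cv2,numpy as np
from bench import ctrl
def grab():
    return {n:ctrl.get_image(n) for n in("scene","top")}
def ray(d,uv):
    uv=np.atleast_2d(np.float64(uv));p=np.c_[uv,np.ones(len(uv))]@np.linalg.inv(d["K"]).T
    M=d["cam_to_world"];v=p@M[:3,:3].T
    return M[:3,3],v/np.linalg.norm(v,axis=1)[:,None]
def plane(d,uv,z):
    o,v=ray(d,uv);return o+v*((z-o[2])/v[:,2])[:,None]
def tri(D,us,ut):
    A=np.zeros((3,3));b=np.zeros(3);L=[]
    for n,u in(("scene",us),("top",ut)):
        o,v=ray(D[n],u);P=np.eye(3)-np.outer(v[0],v[0]);A+=P;b+=P@o;L.append((P,o))
    x=np.linalg.solve(A,b);return x,max(np.linalg.norm(P@(x-o)) for P,o in L)*1e3
def blob(mask,box,k=None):
    """largest blob in box (u0,v0,u1,v1): contour (px), centroid"""
    u0,v0,u1,v1=box;m=mask[v0:v1,u0:u1].astype(np.uint8)
    n,l,s,c=cv2.connectedComponentsWithStats(m,connectivity=4);i=1+np.argmax(s[1:,4])
    q=cv2.findContours((l==i).astype(np.uint8),cv2.RETR_EXTERNAL,cv2.CHAIN_APPROX_NONE)[0][0][:,0]
    return q+[u0,v0],c[i]+[u0,v0],s[i,4]
E
python3 - <<'E'
from h import *
np.set_printoptions(precision=4,suppress=True)
D=grab();M={}
for n in D:
    p=D[n]["pixels"];M[n]=(cv2.cvtColor(p,cv2.COLOR_RGB2HSV),p.astype(int))
def hue(n,a,b,s=120): h=M[n][0];return (h[...,0]>=a)&(h[...,0]<=b)&(h[...,1]>s)&(h[...,2]>70)
for name,a,b,bs,bt in(("orange",5,17,(295,165,322,190),(325,200,352,230)),("blueFar",100,125,(295,195,322,216),(335,165,355,185)),("blueNear",100,125,(298,140,320,158),(324,245,345,265))):
    s=blob(hue("scene",a,b),bs);t=blob(hue("top",a,b),bt)
    print(name,s[1:],t[1:],tri(D,s[1],t[1]))
# carrier hole + face
dk={n:M[n][1].sum(2) for n in M}
t=D["top"]["pixels"][228,426:447];print(t.tolist())
s=D["scene"]["pixels"][189,188:216];print(s.tolist())
print(D["top"]["pixels"][224,185:225].sum(1).tolist())
print(D["scene"]["pixels"][158,420:470].sum(1).tolist())
E
```

```text
orange (array([308.0877, 176.4298]), np.int32(114)) (array([339.6216, 214.5   ]), np.int32(74)) (array([ 0.5463, -0.0298,  0.0799]), np.float64(1.3068019895451026))
blueFar (array([308.411 , 204.8356]), np.int32(73)) (array([344.6296, 175.3519]), np.int32(54)) (array([ 0.6347, -0.0405,  0.0858]), np.float64(0.9861139088548247))
blueNear (array([308.2857, 148.4898]), np.int32(49)) (array([334.3333, 254.84  ]), np.int32(75)) (array([ 0.4565, -0.018 ,  0.0827]), np.float64(1.9369867821460873))
[[90, 92, 91], [129, 131, 130], [155, 158, 156], [158, 161, 160], [141, 145, 143], [104, 108, 105], [86, 88, 86], [75, 77, 75], [55, 57, 55], [60, 61, 61], [82, 84, 84], [91, 94, 92], [98, 100, 98], [131, 135, 133], [152, 156, 153], [152, 156, 154], [156, 160, 159], [125, 128, 125], [88, 90, 86], [90, 92, 87], [88, 91, 87]]
[[152, 154, 144], [152, 154, 144], [152, 154, 144], [152, 154, 145], [151, 154, 148], [150, 153, 149], [150, 152, 148], [149, 151, 147], [141, 143, 139], [112, 115, 111], [91, 93, 91], [86, 87, 85], [81, 82, 80], [76, 76, 75], [72, 73, 71], [71, 72, 70], [74, 75, 73], [91, 93, 90], [132, 134, 129], [148, 150, 146], [149, 151, 147], [150, 152, 148], [148, 151, 145], [145, 147, 139], [141, 142, 134], [137, 138, 130], [135, 137, 128], [135, 136, 128]]
[426, 422, 428, 415, 416, 423, 419, 419, 425, 428, 318, 151, 145, 148, 120, 68, 67, 58, 63, 62, 59, 62, 61, 80, 95, 92, 97, 95, 91, 74, 177, 350, 420, 418, 416, 417, 416, 417, 417, 412]
[344, 347, 347, 351, 352, 352, 352, 349, 351, 350, 350, 340, 293, 214, 170, 161, 156, 150, 145, 135, 121, 115, 107, 124, 135, 135, 135, 135, 136, 135, 135, 138, 156, 218, 280, 328, 343, 343, 343, 343, 342, 340, 341, 341, 344, 347, 346, 348, 349, 352]
```

```bash
python3 - <<'E'
import cv2,numpy as np
t=cv2.imread("pics/top0.png");s=cv2.imread("pics/scene0.png")
a=cv2.resize(t[165:285,155:255],None,fx=4,fy=4,interpolation=cv2.INTER_CUBIC)
b=cv2.resize(s[115:225,380:480],None,fx=4,fy=4,interpolation=cv2.INTER_CUBIC);b=np.vstack([b,0*b[:40]])
cv2.imwrite("pics/c2.png",np.hstack([a,b]))
E
```

```text
(no output)
```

View pics/c2.png

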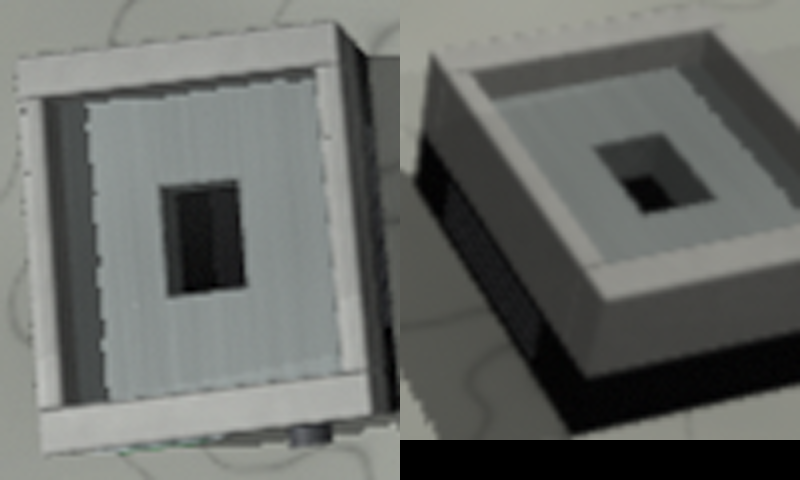

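The crop shows the heater with its knob on the near (-x) side. The dark pocket has top-view corners near (195,211), (215,210), (216,236) and (197,239); in the scene view its outline runs (429,151), (446,148), (459,164) and (441,168).

```bash
python3 - <<'E'
from h import *
np.set_printoptions(precision=4,suppress=True)
D=grab()
P={n:D[n]["pixels"].astype(int) for n in D};S={n:P[n].sum(2) for n in P}
U=5
def up(n,box):
    u0,v0,u1,v1=box;return cv2.resize(D[n]["pixels"][v0:v1,u0:u1],None,fx=U,fy=U,interpolation=cv2.INTER_CUBIC).astype(int)
def reg(n,box,f):
    im=up(n,box);c,ce,a=blob(f(im),(0,0,im.shape[1],im.shape[0]))
    k=lambda q:(np.float64(q)+.5)/U-.5+np.array(box[:2])
    return k(c),k(ce),a/U/U
def corners(c):
    b=cv2.approxPolyN(np.float32(c).reshape(-1,1,2),4,ensure_convex=True).reshape(-1,2) if hasattr(cv2,"approxPolyN") else cv2.boxPoints(cv2.minAreaRect(np.float32(c)))
    return b
# carrier hole
ht=reg("top",(429,221,441,235),lambda i:i.sum(2)<360)
hs=reg("scene",(195,183,209,195),lambda i:i.sum(2)<345)
print("hole",ht[1:],hs[1:],tri(D,hs[1],ht[1]),plane(D["top"],ht[1],.055),plane(D["scene"],hs[1],.055))
ft=reg("top",(415,208,452,248),lambda i:(i[...,2]-i[...,0]>-4)&(i.sum(2)>360))
print("face",ft[1:])
X=plane(D["top"],ft[0],.055)[:,:2];print("face rect",cv2.minAreaRect(np.float32(X*1000)))
print(corners(X*1000))
pt=reg("top",(190,205,221,245),lambda i:i.sum(2)<270);ps=reg("scene",(425,144,465,174),lambda i:i.sum(2)<255)
ct,cs=corners(pt[0]),corners(ps[0]);print("pocket corners",ct,cs)
for z in(.075,):
  for n,c,p in(("top",ct,pt),("scene",cs,ps)):
    Y=plane(D[n],c,z)[:,:2]*1000;print(n,Y,Y.mean(0),cv2.minAreaRect(np.float32(plane(D[n],p[0],z)[:,:2]*1000)))
from itertools import product
for a in cs:
    r=[tri(D,a,b) for b in ct];print(min(r,key=lambda q:q[1]))
# rim outer corners top z .1
rt=np.array([[20,62],[335,25],[370,375],[43,452]])/4+[154.6,164.6]
R=plane(D["top"],rt,.1)[:,:2]*1000;print("rim",R,R.mean(0))
for n,t,s in(("reagent cap",(361,117),(300,251)),("vial",(296,131),(381,257)),("yellow",(378,221),(265,178)),("bigcarrier hole",(453,180),(178,224)),("pinkhole",(426.5,270.5),(212,159))):print(n,tri(D,s,t))
E
```

```text
hole (array([434.615 , 227.9166]), np.float64(52.67999999999999)) (array([201.3713, 188.772 ]), np.float64(42.32)) (array([ 0.5211, -0.2503,  0.0531]), np.float64(1.0290207523220258)) [[ 0.5209 -0.2508  0.055 ]] [[ 0.5236 -0.2488  0.055 ]]
face (array([434.0633, 227.5456]), np.float64(357.76))
face rect ((521.7640380859375, -244.89573669433594), (59.302345275878906, 61.54694366455078), 13.334061622619629)
[[ 549.3364 -203.9317]
 [ 486.6536 -225.3286]
 [ 498.365  -274.74  ]
 [ 552.1922 -270.279 ]]
pocket corners [[216.3473 236.8253]
 [196.4636 238.8137]
 [194.3116 211.268 ]
 [214.3447 209.2894]] [[459.4309 164.3927]
 [440.1811 168.9221]
 [427.4343 151.2412]
 [445.0454 147.5055]]
top [[492.5068 243.999 ]
 [487.4518 288.1521]
 [549.2368 296.5412]
 [554.3779 251.63  ]] [520.8933 270.0806] ((521.0400390625, 270.10296630859375), (62.6536865234375, 44.80466079711914), 7.354705333709717)
scene [[550.5172 299.7014]
 [558.8216 253.1944]
 [495.969  246.204 ]
 [488.7065 290.0997]] [523.5036 272.2999] ((523.5831298828125, 272.1739807128906), (63.72361755371094, 45.98625564575195), 7.335405349731445)
(array([0.5498, 0.2984, 0.0743]), np.float64(1.6126043887079509))
(array([0.5551, 0.2538, 0.0716]), np.float64(1.2999803920327602))
(array([0.493 , 0.2461, 0.0725]), np.float64(1.466301833065412))
(array([0.4878, 0.2895, 0.0742]), np.float64(1.0619525508038679))
rim [[614.8852 369.6645]
 [638.3822 196.113 ]
 [446.0215 169.0377]
 [402.7781 342.4717]] [525.5167 269.3217]
reagent cap (array([ 0.764 , -0.0731,  0.1103]), np.float64(2.8465594532076675))
vial (array([0.7494, 0.0751, 0.0475]), np.float64(1.9918618526725023))
yellow (array([ 0.5332, -0.117 ,  0.0757]), np.float64(0.6987109542097489))
bigcarrier hole (array([ 0.6307, -0.2882,  0.0692]), np.float64(3.5785873738190968))
pinkhole (array([ 0.4242, -0.2302,  0.0527]), np.float64(0.3035882997697514))
```

```bash
cat >> h.py <<'E'
from scipy.spatial.transform import Rotation as Ro
def go(x,y,z,yaw):
    s=ctrl.get_state();R=Ro.from_rotvec(s["tool_rot"]);m=R.as_matrix();y0=np.degrees(np.arctan2(m[1,0],m[0,0]))
    d=((yaw-y0)+90)%180-90   # half turn is the same grasp
    R2=Ro.from_euler("z",y0+d,degrees=True)*Ro.from_euler("x",180,degrees=True)
    t=R2.inv().apply(np.array([x,y,z])-s["position"])/.06
    print("t",round(float(s["time"]),2),"pos",np.round(s["position"],4),"yaw %.2f tilt %.2f"%(y0,np.degrees(np.arccos(-m[2,2]))),"q7 %.2f"%s["joint_positions"][6],"F",np.round(s["ft_force"],1),"w %.3f g %.1f"%(s["grip_width"],s["grip_force"]))
    print("turn units total %.3f ; then shift units"%(-d/8),np.round(t,3))
E
python3 - <<'E'
from h import *
np.set_printoptions(precision=4,suppress=True)
D=grab()
for n,uv in(("top",np.array([[122,108],[242,85],[288,268],[160,293]])/8+[409.56,204.56]),("scene",(np.array([[525,97],[665,70],[702,204],[553,240]])-[400,0])/8+[174.56,169.56])):
    X=plane(D[n],uv,.055)[:,:2]*1000;e=np.roll(X,-1,0)-X
    print(n,X,X.mean(0),np.linalg.norm(e,axis=1),np.degrees(np.arctan2(e[:,1],e[:,0])))
    u0,v0=np.int32(uv.min(0)-4);u1,v1=np.int32(uv.max(0)+5)
    im=cv2.GaussianBlur(cv2.resize(D[n]["pixels"][v0:v1,u0:u1],None,fx=5,fy=5,interpolation=cv2.INTER_CUBIC),(0,0),2).astype(int)
    m=((im[...,2]-im[...,0]>(-3 if n=="top" else -6.5))&(im.sum(2)>370)).astype(np.uint8)
    m=cv2.morphologyEx(m,cv2.MORPH_OPEN,np.ones((25,25)))
    c,_,a=blob(m,(0,0,m.shape[1],m.shape[0]));q=(c+.5)/5-.5+[u0,v0]
    print(a/25,cv2.minAreaRect(np.float32(plane(D[n],q,.055)[:,:2]*1000)))
go(.546,-.0295,.235,-7.2)
E
```

```text
top [[ 543.3105 -228.7714]
 [ 550.4679 -263.5673]
 [ 498.0301 -275.2692]
 [ 490.3878 -238.4333]] [ 520.5491 -251.5103] [35.5244 53.7276 37.6203 53.7975] [ -78.3767 -167.4201  101.7208   10.3463]
126.28 ((505.2000732421875, -255.11184692382812), (21.850996017456055, 36.194091796875), 10.98921012878418)
scene [[ 497.6438 -272.8642]
 [ 492.1897 -236.9152]
 [ 546.2374 -226.0489]
 [ 554.0065 -262.7444]] [ 522.5194 -249.6432] [36.3604 55.1292 37.5089 57.264 ] [  98.627    11.3677  -78.0459 -169.8211]
113.16 ((511.70440673828125, -253.68374633789062), (33.92959213256836, 33.38270950317383), 3.2114694118499756)
t 0.4 pos [ 0.2148 -0.6135  0.2364] yaw 19.30 tilt 0.01 q7 -0.06 F [-0.  -0.3 -0.2] w 0.998 g 0.0
turn units total 3.312 ; then shift units [  4.257 -10.348   0.024]
```

Emit:
send_rows([
  {"turn":0.83},
  {"turn":0.83},
  {"turn":0.83},
  {"turn":0.82},
  {"tx":0.35,"ty":-0.85},
  {"tx":0.35,"ty":-0.85},
  {"tx":0.35,"ty":-0.85},
  {"tx":0.35,"ty":-0.85},
  {"tx":0.35,"ty":-0.85},
  {"tx":0.35,"ty":-0.85},
  {"tx":0.35,"ty":-0.85},
  {"tx":0.35,"ty":-0.85},
])

```text
validation failed for argument at $.st...
```

Emit:
send_rows([
  {"tx":0.35,"ty":-0.85},
  {"tx":0.35,"ty":-0.85},
  {"tx":0.35,"ty":-0.85},
  {"tx":0.35,"ty":-0.9},
  {},
])

```text
validation failed for argument at $.st...
```

```bash
python3 - <<'E'
from h import *
go(.546,-.0295,.074,-7.2)
D=grab();cv2.imwrite("pics/c3.png",np.hstack([cv2.resize(D[n]["pixels"][a:a+150,b:b+100],None,fx=4,fy=4)for n,a,b in(("scene",60,260),("top",130,290))])[:,:,::-1])
E
```

```text
t 0.4 pos [ 0.2148 -0.6135  0.2364] yaw 19.30 tilt 0.01 q7 -0.06 F [-0.  -0.3 -0.2] w 0.998 g 0.0
turn units total 3.312 ; then shift units [  4.257 -10.348   2.707]
```

View pics/c3.png

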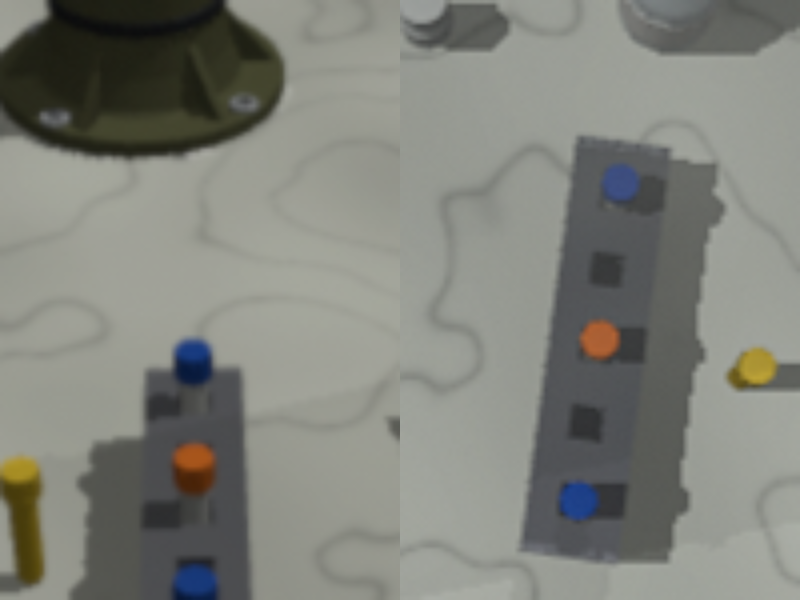

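Both move calls were refused, so the arm hasn't moved. The picture only shows the orange cap in the middle rack hole, at top (340,215). I'll resend with every key in each row.

Emit:
send_rows([
  {"tx":0,"ty":0,"tz":0,"turn":0.83,"grip":1},
  {"tx":0,"ty":0,"tz":0,"turn":0.83,"grip":1},
  {"tx":0,"ty":0,"tz":0,"turn":0.83,"grip":1},
  {"tx":0,"ty":0,"tz":0,"turn":0.82,"grip":1},
  {"tx":0.35,"ty":-0.85,"tz":0,"turn":0,"grip":1},
  {"tx":0.35,"ty":-0.85,"tz":0,"turn":0,"grip":1},
], newtons=15)

```text
time: 1.25
position: [0.2696, -0.5166, 0.2363]
tool_rot: [-3.135, 0.199, -0.0]
ft_force: [1.4, -0.6, -0.1]
grip_width: 1.002
grip_force: 0.0
```

Emit:
send_rows([
  {"tx":0.35,"ty":-0.86,"tz":0,"turn":0,"grip":1},
  {"tx":0.35,"ty":-0.86,"tz":0,"turn":0,"grip":1},
  {"tx":0.35,"ty":-0.86,"tz":0,"turn":0,"grip":1},
  {"tx":0.35,"ty":-0.86,"tz":0,"turn":0,"grip":1},
  {"tx":0.35,"ty":-0.86,"tz":0,"turn":0,"grip":1},
  {"tx":0.35,"ty":-0.86,"tz":0,"turn":0,"grip":1},
  {"tx":0.35,"ty":-0.86,"tz":0,"turn":0,"grip":1},
  {"tx":0.35,"ty":-0.86,"tz":0,"turn":0,"grip":1},
  {"tx":0.35,"ty":-0.86,"tz":0,"turn":0,"grip":1},
  {"tx":0.35,"ty":-0.86,"tz":0,"turn":0,"grip":1},
  {"tx":0,"ty":0,"tz":0,"turn":0,"grip":1},
])

```text
time: 2.62
position: [0.5433, -0.026, 0.2368]
tool_rot: [-3.133, 0.183, -0.002]
ft_force: [-0.6, -0.1, -0.1]
grip_width: 1.001
grip_force: 0.0
```

```bash
python3 - <<'E'
from h import *
go(.546,-.0295,.074,-7.2)
D=grab();cv2.imwrite("pics/c4.png",np.hstack([cv2.resize(D[n]["pixels"][a:a+150,b:b+100],None,fx=4,fy=4)for n,a,b in(("scene",60,260),("top",130,290))])[:,:,::-1])
E
```

```text
t 2.62 pos [ 0.5433 -0.026   0.2368] yaw -6.67 tilt 0.18 q7 -1.74 F [-0.6 -0.1 -0.1] w 1.001 g 0.0
turn units total 0.067 ; then shift units [0.051 0.053 2.714]
```

View pics/c4.png

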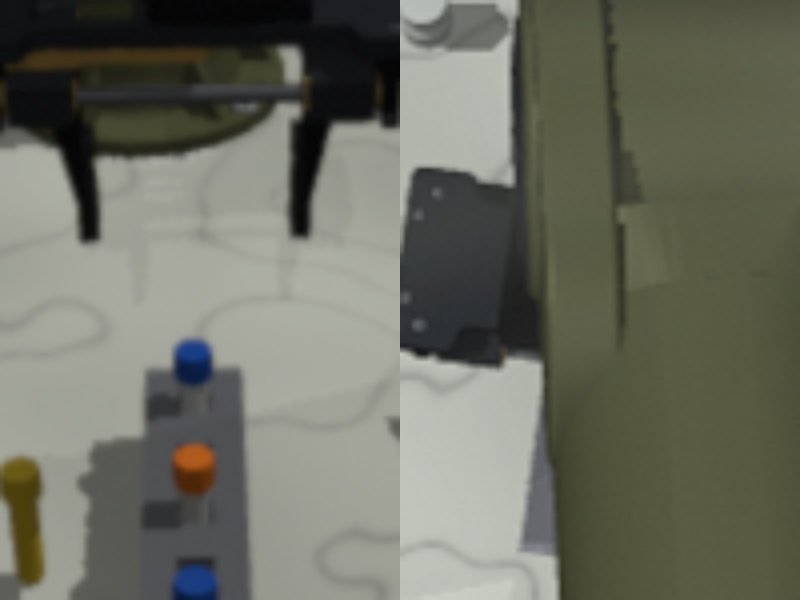

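Scene view shows the open jaws' tips at about (282,120) and (335,120), centred above the orange cap at (308,177). The arm hides the rack in the top view.

```bash
python3 - <<'E'
from h import *
d=ctrl.get_image("scene");s=ctrl.get_state();m=Ro.from_rotvec(s["tool_rot"]).as_matrix()
W=np.linalg.inv(d["cam_to_world"])
for q in((0,0,.014),(.0095,0,.014),(-.0095,0,.014)):
    p=W[:3,:3]@(s["position"]+m@np.array(q))+W[:3,3];print(d["K"]@p/p[2])
# cap top centre in scene: fit ellipse of cap top (bright orange)
p=d["pixels"];print(p[168:188,308].tolist())
E
```

```text
[303.92840796 116.47206756   1.        ]
[303.92416935 119.381459     1.        ]
[303.93257532 113.61158671   1.        ]
[[79, 80, 82], [81, 80, 81], [100, 80, 71], [151, 85, 48], [173, 89, 31], [176, 90, 29], [175, 90, 29], [176, 90, 30], [172, 88, 29], [128, 64, 19], [84, 41, 10], [78, 39, 11], [77, 38, 9], [76, 37, 9], [76, 39, 13], [74, 49, 34], [69, 62, 56], [68, 68, 65], [68, 68, 66], [68, 69, 67]]
```

Emit:
send_rows([
  {"tx":0.05,"ty":0.05,"tz":0.8,"turn":0.06,"grip":0.75},
  {"tx":0,"ty":0,"tz":0.8,"turn":0,"grip":0.7},
  {"tx":0,"ty":0,"tz":0,"turn":0,"grip":0.7},
])

```text
time: 3.15
position: [0.5412, -0.0372, 0.1372]
tool_rot: [3.134, -0.214, -0.013]
ft_force: [0.2, -0.6, 0.2]
grip_width: 0.756
grip_force: 0.0
```

```bash
python3 - <<'E'
from h import *
for i in range(4):
    go(.546,-.0295,.074,-7.2);d=ctrl.get_image("scene")
go(.546,-.0295,.074,-7.2)
cv2.imwrite("pics/c5.png",cv2.resize(d["pixels"][90:210,240:380],None,fx=5,fy=5)[:,:,::-1])
E
```

```text
t 3.15 pos [ 0.5412 -0.0372  0.1372] yaw -7.83 tilt 0.46 q7 -1.79 F [ 0.2 -0.6  0.2] w 0.756 g 0.0
turn units total -0.078 ; then shift units [ 0.063 -0.137  1.053]
t 3.2 pos [ 0.5434 -0.0368  0.14  ] yaw -7.80 tilt 0.16 q7 -1.79 F [0.4 0.7 0.6] w 0.730 g 0.0
turn units total -0.075 ; then shift units [ 0.027 -0.125  1.1  ]
t 3.25 pos [ 0.545  -0.0364  0.1418] yaw -7.77 tilt 0.06 q7 -1.79 F [0.8 0.6 0.5] w 0.723 g 0.0
turn units total -0.071 ; then shift units [ 1.000e-03 -1.160e-01  1.129e+00]
t 3.3 pos [ 0.5459 -0.0361  0.1427] yaw -7.74 tilt 0.18 q7 -1.79 F [0.5 0.6 0.5] w 0.714 g 0.0
turn units total -0.068 ; then shift units [-0.012 -0.109  1.145]
t 3.35 pos [ 0.5462 -0.0359  0.1431] yaw -7.72 tilt 0.23 q7 -1.79 F [ 0.7 -0.5  0.4] w 0.705 g 0.0
turn units total -0.065 ; then shift units [-0.017 -0.105  1.151]
```

View pics/c5.png

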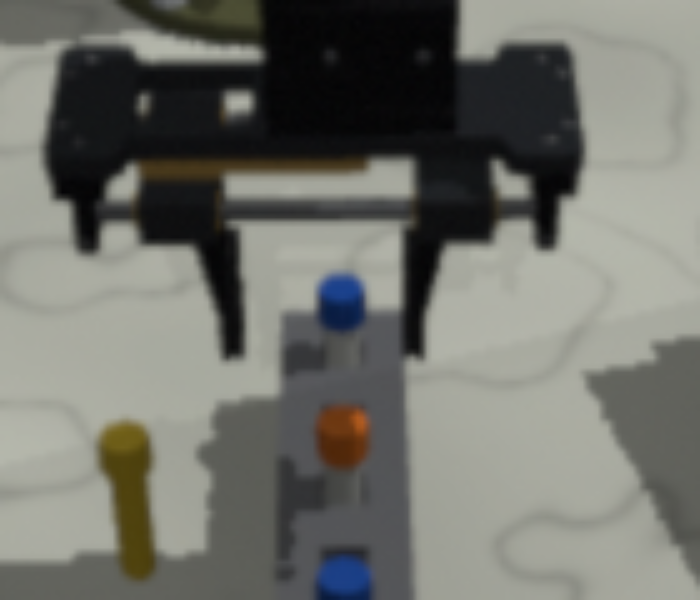

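The jaw midpoint is at about u=304.5 and the orange cap at 308.6, so the gripper is about 7 mm too far in -y. That matches the settled state reading, so I'll correct it and allow settle rows.

Emit:
send_rows([
  {"tx":0,"ty":-0.11,"tz":0,"turn":-0.06,"grip":0.7},
  {"tx":0,"ty":0,"tz":0.3,"turn":0,"grip":0.6},
  {"tx":0,"ty":0,"tz":0,"turn":0,"grip":0.6},
  {"tx":0,"ty":0,"tz":0,"turn":0,"grip":0.6},
  {"tx":0,"ty":0,"tz":0,"turn":0,"grip":0.6},
])

```text
time: 3.98
position: [0.5457, -0.0287, 0.1227]
tool_rot: [3.135, -0.197, 0.0]
ft_force: [0.3, 0.1, -0.8]
grip_width: 0.6
grip_force: 0.0
```

```bash
python3 - <<'E'
from h import *
go(.546,-.0295,.074,-7.2)
E
```

```text
t 3.98 pos [ 0.5457 -0.0287  0.1227] yaw -7.19 tilt 0.02 q7 -1.80 F [ 0.3  0.1 -0.8] w 0.600 g 0.0
turn units total 0.002 ; then shift units [0.006 0.013 0.811]
```

Emit:
send_rows([
  {"tx":0,"ty":0.01,"tz":0.3,"turn":0,"grip":0.6},
  {"tx":0,"ty":0,"tz":0.3,"turn":0,"grip":0.6},
  {"tx":0,"ty":0,"tz":0.2,"turn":0,"grip":0.6},
  {"tx":0,"ty":0,"tz":0,"turn":0,"grip":0.6},
  {"tx":0,"ty":0,"tz":0,"turn":0,"grip":0.6},
  {"tx":0,"ty":0,"tz":0,"turn":0,"grip":0.15},
  {"tx":0,"ty":0,"tz":0,"turn":0,"grip":0.15},
  {"tx":0,"ty":0,"tz":0,"turn":0,"grip":0.15},
  {"tx":0,"ty":0,"tz":0,"turn":0,"grip":0.15},
  {"tx":0,"ty":0,"tz":0,"turn":0,"grip":0.15},
], newtons=15)

```text
time: 5.22
position: [0.5456, -0.0293, 0.0747]
tool_rot: [3.135, -0.197, 0.0]
ft_force: [-0.5, 0.3, 0.4]
grip_width: 0.236
grip_force: 15.0
```

Opening is 20.5 mm, which fits the 21 mm cap. Lifting.

Emit:
send_rows([
  {"tx":0,"ty":0,"tz":-0.3,"turn":0,"grip":0.15},
  {"tx":0,"ty":0,"tz":-0.4,"turn":0,"grip":0.15},
  {"tx":0,"ty":0,"tz":-0.5,"turn":0,"grip":0.15},
  {"tx":0,"ty":0,"tz":-0.5,"turn":0,"grip":0.15},
  {"tx":0,"ty":0,"tz":-0.2,"turn":0,"grip":0.15},
  {"tx":0,"ty":0,"tz":0,"turn":0,"grip":0.15},
  {"tx":0,"ty":0,"tz":0,"turn":0,"grip":0.15},
])

```text
time: 6.1
position: [0.5447, -0.0293, 0.1874]
tool_rot: [3.135, -0.197, -0.003]
ft_force: [-0.4, -0.4, -0.6]
grip_width: 0.233
grip_force: 15.0
```

```bash
python3 - <<'E'
from h import *
go(.5218,-.2503,.19,0)
E
```

```text
t 6.1 pos [ 0.5447 -0.0293  0.1874] yaw -7.18 tilt 0.12 q7 -1.77 F [-0.4 -0.4 -0.6] w 0.233 g 15.0
turn units total -0.898 ; then shift units [-0.381  3.683 -0.044]
```

```bash
python3 - <<'E'
from h import *
go(.5218,-.2503,.19,11.2)
E
```

```text
t 6.1 pos [ 0.5447 -0.0293  0.1874] yaw -7.18 tilt 0.12 q7 -1.77 F [-0.4 -0.4 -0.6] w 0.233 g 15.0
turn units total -2.298 ; then shift units [-1.089  3.538 -0.044]
```

Emit:
send_rows([
  {"tx":0,"ty":0,"tz":0,"turn":-0.77,"grip":0.15},
  {"tx":0,"ty":0,"tz":0,"turn":-0.77,"grip":0.15},
  {"tx":0,"ty":0,"tz":0,"turn":-0.76,"grip":0.15},
  {"tx":-0.18,"ty":0.59,"tz":0,"turn":0,"grip":0.15},
  {"tx":-0.18,"ty":0.59,"tz":0,"turn":0,"grip":0.15},
  {"tx":-0.18,"ty":0.59,"tz":0,"turn":0,"grip":0.15},
  {"tx":-0.18,"ty":0.59,"tz":0,"turn":0,"grip":0.15},
  {"tx":-0.18,"ty":0.59,"tz":0,"turn":0,"grip":0.15},
  {"tx":-0.19,"ty":0.59,"tz":0,"turn":0,"grip":0.15},
  {"tx":0,"ty":0,"tz":0,"turn":0,"grip":0.15},
  {"tx":0,"ty":0,"tz":0,"turn":0,"grip":0.15},
  {"tx":0,"ty":0,"tz":0,"turn":0,"grip":0.15},
])

```text
time: 7.6
position: [0.5229, -0.2486, 0.1881]
tool_rot: [-3.125, -0.311, 0.001]
ft_force: [0.3, -0.2, -0.6]
grip_width: 0.232
grip_force: 15.0
```

```bash
python3 - <<'E'
from h import *
D=grab();go(.5218,-.2503,.19,11.2)
a=cv2.resize(D["scene"]["pixels"][100:220,140:260],None,fx=5,fy=5);b=cv2.resize(D["top"]["pixels"][150:300,400:450],None,fx=4,fy=4)
cv2.imwrite("pics/c6.png",np.hstack([a,b])[:,:,::-1])
d=D["scene"];h=cv2.cvtColor(d["pixels"],cv2.COLOR_RGB2HSV)
m=(h[...,0]>=5)&(h[...,0]<=17)&(h[...,1]>120)&(h[...,2]>60)
print(blob(m,(150,90,260,200))[1:])
E
```

```text
t 7.7 pos [ 0.523  -0.249   0.1885] yaw 11.33 tilt 0.02 q7 -1.06 F [-0.6  0.4  0.1] w 0.232 g 15.0
turn units total 0.017 ; then shift units [-0.023  0.017 -0.026]
(array([188.14925373, 134.60447761]), np.int32(134))
```

View pics/c6.png

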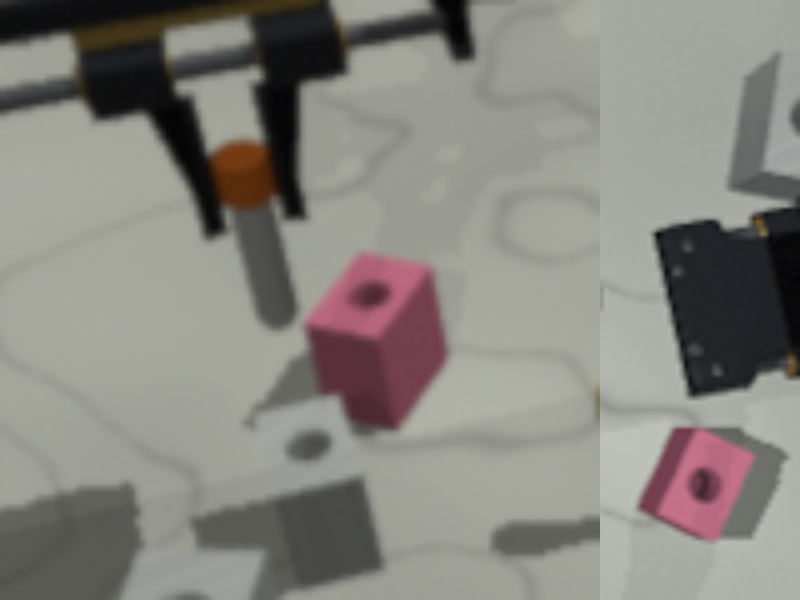

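The tube hangs straight from the jaws, with its cap at scene (188,135) and its foot at about (196,164). The carrier hole is at scene (201,189). I'll measure the tube's offset in the same camera as the hole.

```bash
python3 - <<'E'
from h import *
D=ctrl.get_image("scene");s=ctrl.get_state();p=s["position"];print(p)
np.set_printoptions(precision=4,suppress=True)
# predicted pixels of tube axis at several heights vs observed tube midline by darkness vs bench
W=np.linalg.inv(D["cam_to_world"]);pr=lambda q:(lambda c:(D["K"]@c/c[2])[:2])(W[:3,:3]@q+W[:3,3])
z0=p[2]+.005-.071  # tube foot
for k in(0,.01,.02,.03,.04,.05,.071,.08):print(k,pr(np.array([p[0],p[1],z0+k])))
g=D["pixels"].astype(int).sum(2)
for v in range(143,168,2):
    r=g[v,184:206];i=np.where(r<330)[0];print(v,(184+i.min(),184+i.max()) if len(i) else None,r.tolist() if v in(151,) else "")
print("cap ray@z",plane(D,[188.15,134.6],z0+.071))
E
```

```text
[ 0.52292723 -0.24928263  0.1885598 ]
0 [194.6796 163.274 ]
0.01 [193.6631 159.2927]
0.02 [192.63   155.2462]
0.03 [191.5798 151.1329]
0.04 [190.5121 146.9511]
0.05 [189.4265 142.699 ]
0.071 [187.0862 133.5332]
0.08 [186.0574 129.5034]
143 (np.int64(184), np.int64(200)) 
145 (np.int64(184), np.int64(194)) 
147 (np.int64(187), np.int64(195)) 
149 (np.int64(188), np.int64(195)) 
151 (np.int64(188), np.int64(196)) [480, 480, 475, 438, 316, 242, 236, 236, 233, 229, 218, 206, 260, 418, 471, 475, 475, 476, 477, 478, 478, 479]
153 (np.int64(189), np.int64(196)) 
155 (np.int64(189), np.int64(197)) 
157 (np.int64(190), np.int64(197)) 
159 (np.int64(190), np.int64(198)) 
161 (np.int64(191), np.int64(198)) 
163 (np.int64(192), np.int64(198)) 
165 (np.int64(194), np.int64(205)) 
167 (np.int64(202), np.int64(205)) 
cap ray@z [[ 0.5266 -0.2471  0.1936]]
```

Emit:
send_rows([
  {"tx":-0.02,"ty":0.01,"tz":0.4,"turn":0,"grip":0.15},
  {"tx":0,"ty":0,"tz":0.5,"turn":0,"grip":0.15},
  {"tx":0,"ty":0,"tz":0,"turn":0,"grip":0.15},
  {"tx":0,"ty":0,"tz":0,"turn":0,"grip":0.15},
  {"tx":0,"ty":0,"tz":0,"turn":0,"grip":0.15},
])

```text
time: 8.38
position: [0.5226, -0.2514, 0.1361]
tool_rot: [3.125, 0.307, 0.003]
ft_force: [-0.8, 0.2, -0.6]
grip_width: 0.232
grip_force: 15.0
```

```bash
python3 - <<'E'
from h import *
d=ctrl.get_image("scene");go(.522,-.250,.0767,11.2)
cv2.imwrite("pics/c7.png",cv2.resize(d["pixels"][130:220,160:240],None,fx=6,fy=6,interpolation=cv2.INTER_CUBIC)[:,:,::-1])
E
```

```text
t 8.43 pos [ 0.5224 -0.2514  0.136 ] yaw 11.22 tilt 0.14 q7 -1.07 F [ 0.1  0.3 -0.8] w 0.230 g 15.0
turn units total 0.003 ; then shift units [-0.003 -0.025  0.988]
```

View pics/c7.png

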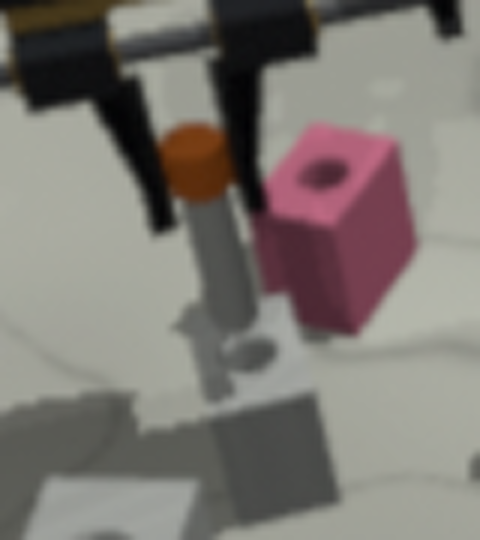

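The foot is just above the block, with its axis at about u=199 to 200 and heading slightly left of the hole at (201.5,189). That agrees with the state, which reads 1.4 mm too far in -y. I'll correct it before descending.

Emit:
send_rows([
  {"tx":0,"ty":-0.025,"tz":0.1,"turn":0,"grip":0.15},
  {"tx":0,"ty":0,"tz":0,"turn":0,"grip":0.15},
  {"tx":0,"ty":0,"tz":0,"turn":0,"grip":0.15},
  {"tx":0,"ty":0,"tz":0,"turn":0,"grip":0.15},
])

```text
time: 8.93
position: [0.5213, -0.2497, 0.1286]
tool_rot: [3.126, 0.307, 0.0]
ft_force: [0.1, 0.0, -0.2]
grip_width: 0.234
grip_force: 15.0
```

```bash
python3 - <<'E'
from h import *
d=ctrl.get_image("scene");go(.522,-.250,.0767,11.2)
s=ctrl.get_state();p=s["position"]
W=np.linalg.inv(d["cam_to_world"]);pr=lambda q:(lambda c:(d["K"]@c/c[2])[:2])(W[:3,:3]@q+W[:3,3])
for k in(.02,.03,.04,.05):
    u,v=pr(np.array([p[0],p[1],p[2]-.0667+k]));r=d["pixels"][int(round(v)),int(u)-9:int(u)+10].astype(int).sum(1);print(k,u,v,int(u)-9,r.tolist())
print(pr(np.array([p[0],p[1],.055])))
E
```

```text
t 8.97 pos [ 0.5214 -0.2497  0.1286] yaw 11.22 tilt 0.01 q7 -1.07 F [-0.   0.9  0.1] w 0.233 g 15.0
turn units total 0.002 ; then shift units [0.009 0.006 0.865]
0.02 198.45211352218783 178.33473456137227 189 [495, 497, 498, 493, 427, 331, 259, 240, 242, 242, 237, 229, 213, 203, 236, 234, 235, 255, 255]
0.03 197.4988872653403 174.60350606391398 188 [497, 496, 499, 500, 498, 468, 339, 251, 242, 245, 240, 232, 220, 208, 228, 217, 202, 199, 198]
0.04 196.53056867916067 170.81320142488656 187 [293, 249, 364, 420, 449, 452, 336, 251, 243, 242, 239, 234, 222, 210, 231, 218, 200, 192, 188]
0.05 195.54679647063892 166.96240642939074 186 [214, 62, 25, 64, 203, 371, 313, 242, 241, 239, 238, 231, 224, 224, 290, 225, 112, 74, 63]
[200.94646146 188.09839983]
```

Emit:
send_rows([
  {"tx":0.01,"ty":0,"tz":0.1,"turn":0,"grip":0.15},
  {"tx":0,"ty":0,"tz":0.1,"turn":0,"grip":0.15},
  {"tx":0,"ty":0,"tz":0.1,"turn":0,"grip":0.15},
  {"tx":0,"ty":0,"tz":0,"turn":0,"grip":0.15},
  {"tx":0,"ty":0,"tz":0,"turn":0,"grip":0.15},
])

```text
time: 9.6
position: [0.5218, -0.2496, 0.1105]
tool_rot: [-3.127, -0.307, 0.0]
ft_force: [0.7, -0.1, -0.8]
grip_width: 0.235
grip_force: 15.0
```

The foot is inside the hole with no contact force. Continuing down.

Emit:
send_rows([
  {"tx":0,"ty":0,"tz":0.15,"turn":0,"grip":0.15},
  {"tx":0,"ty":0,"tz":0.15,"turn":0,"grip":0.15},
  {"tx":0,"ty":0,"tz":0.15,"turn":0,"grip":0.15},
  {"tx":0,"ty":0,"tz":0.07,"turn":0,"grip":0.15},
  {"tx":0,"ty":0,"tz":0,"turn":0,"grip":0.15},
  {"tx":0,"ty":0,"tz":0,"turn":0,"grip":0.15},
  {"tx":0,"ty":0,"tz":0,"turn":0,"grip":0.15},
])

```text
time: 10.48
position: [0.5218, -0.2496, 0.0795]
tool_rot: [3.126, 0.307, -0.0]
ft_force: [-0.6, -0.8, -1.2]
grip_width: 0.229
grip_force: 15.0
```

Emit:
send_rows([
  {"tx":0,"ty":0,"tz":0.03,"turn":0,"grip":0.15},
  {"tx":0,"ty":0,"tz":0.03,"turn":0,"grip":0.15},
  {"tx":0,"ty":0,"tz":0,"turn":0,"grip":0.15},
  {"tx":0,"ty":0,"tz":0,"turn":0,"grip":0.15},
])

```text
time: 10.98
position: [0.5222, -0.2499, 0.0766]
tool_rot: [3.126, 0.307, 0.001]
ft_force: [-2.5, -1.0, 5.6]
grip_width: 0.234
grip_force: 15.0
```

Contact at the predicted height, so the tube is home. Releasing and going down around the block.

Emit:
send_rows([
  {"tx":0,"ty":0,"tz":0,"turn":0,"grip":0.75},
  {"tx":0,"ty":0,"tz":0,"turn":0,"grip":0.75},
  {"tx":0,"ty":0,"tz":0,"turn":0,"grip":0.75},
  {"tx":0,"ty":0,"tz":0,"turn":0,"grip":0.75},
  {"tx":0,"ty":0,"tz":0,"turn":0,"grip":0.75},
  {"tx":0,"ty":0,"tz":0,"turn":0,"grip":0.75},
])

```text
time: 11.72
position: [0.5219, -0.2496, 0.0757]
tool_rot: [3.126, 0.307, -0.0]
ft_force: [-0.4, -0.8, 0.5]
grip_width: 0.735
grip_force: 0.0
```

```bash
python3 - <<'E'
from h import *
go(.522,-.250,.042,11.2)
D=grab();d=D["scene"];h=cv2.cvtColor(d["pixels"],cv2.COLOR_RGB2HSV)
m=(h[...,0]>=5)&(h[...,0]<=17)&(h[...,1]>120)&(h[...,2]>60)
c=blob(m,(175,150,225,200));print(c[1:],plane(d,c[1],.081))
E
```

```text
t 11.72 pos [ 0.5219 -0.2496  0.0757] yaw 11.22 tilt 0.00 q7 -1.10 F [-0.4 -0.8  0.5] w 0.735 g 0.0
turn units total 0.002 ; then shift units [0.001 0.007 0.562]
(array([198.95535714, 179.01785714]), np.int32(112)) [[ 0.52256506 -0.24885978  0.081     ]]
```

Emit:
send_rows([
  {"tx":0,"ty":0,"tz":0.2,"turn":0,"grip":0.75},
  {"tx":0,"ty":0,"tz":0.2,"turn":0,"grip":0.75},
  {"tx":0,"ty":0,"tz":0.16,"turn":0,"grip":0.75},
  {"tx":0,"ty":0,"tz":0,"turn":0,"grip":0.75},
  {"tx":0,"ty":0,"tz":0,"turn":0,"grip":0.75},
  {"tx":0,"ty":0,"tz":0,"turn":0,"grip":0.5},
  {"tx":0,"ty":0,"tz":0,"turn":0,"grip":0.45},
  {"tx":0,"ty":0,"tz":0,"turn":0,"grip":0.3},
  {"tx":0,"ty":0,"tz":0,"turn":0,"grip":0.3},
  {"tx":0,"ty":0,"tz":0,"turn":0,"grip":0.3},
  {"tx":0,"ty":0,"tz":0,"turn":0,"grip":0.3},
], newtons=35)

```text
time: 13.2
position: [0.5219, -0.2499, 0.0423]
tool_rot: [3.126, 0.307, 0.0]
ft_force: [-1.0, -0.4, 1.1]
grip_width: 0.412
grip_force: 34.9
```

Gripped at 35.8 mm, which matches the carrier's width. Lifting 0.165 m.

Emit:
send_rows([
  {"tx":0,"ty":0,"tz":-0.2,"turn":0,"grip":0.3},
  {"tx":0,"ty":0,"tz":-0.4,"turn":0,"grip":0.3},
  {"tx":0,"ty":0,"tz":-0.5,"turn":0,"grip":0.3},
  {"tx":0,"ty":0,"tz":-0.5,"turn":0,"grip":0.3},
  {"tx":0,"ty":0,"tz":-0.5,"turn":0,"grip":0.3},
  {"tx":0,"ty":0,"tz":-0.4,"turn":0,"grip":0.3},
  {"tx":0,"ty":0,"tz":-0.25,"turn":0,"grip":0.3},
  {"tx":0,"ty":0,"tz":0,"turn":0,"grip":0.3},
  {"tx":0,"ty":0,"tz":0,"turn":0,"grip":0.3},
])

```text
time: 14.32
position: [0.5211, -0.2493, 0.2059]
tool_rot: [-3.125, -0.307, 0.003]
ft_force: [-0.6, 0.1, -2.8]
grip_width: 0.415
grip_force: 34.9
```

```bash
python3 - <<'E'
from h import *
go(.5222,.271,.205,7.35)
E
```

```text
t 14.32 pos [ 0.5211 -0.2493  0.2059] yaw 11.22 tilt 0.13 q7 -1.05 F [-0.6  0.1 -2.8] w 0.415 g 34.9
turn units total 0.484 ; then shift units [ 1.127 -8.597  0.014]
```

Emit:
send_rows([
  {"tx":0,"ty":0,"tz":0,"turn":0.48,"grip":0.3},
  {"tx":0.03,"ty":-0.25,"tz":0,"turn":0,"grip":0.3},
  {"tx":0.06,"ty":-0.45,"tz":0,"turn":0,"grip":0.3},
  {"tx":0.06,"ty":-0.45,"tz":0,"turn":0,"grip":0.3},
  {"tx":0.06,"ty":-0.45,"tz":0,"turn":0,"grip":0.3},
  {"tx":0.06,"ty":-0.45,"tz":0,"turn":0,"grip":0.3},
  {"tx":0.06,"ty":-0.45,"tz":0,"turn":0,"grip":0.3},
  {"tx":0.06,"ty":-0.45,"tz":0,"turn":0,"grip":0.3},
  {"tx":0.06,"ty":-0.45,"tz":0,"turn":0,"grip":0.3},
  {"tx":0.06,"ty":-0.45,"tz":0,"turn":0,"grip":0.3},
  {"tx":0.06,"ty":-0.45,"tz":0,"turn":0,"grip":0.3},
  {"tx":0.06,"ty":-0.45,"tz":0,"turn":0,"grip":0.3},
])

```text
time: 15.82
position: [0.5217, 0.0401, 0.2065]
tool_rot: [-3.135, -0.206, 0.002]
ft_force: [0.0, 0.7, -3.3]
grip_width: 0.413
grip_force: 34.9
```

Emit:
send_rows([
  {"tx":0.06,"ty":-0.45,"tz":0,"turn":0,"grip":0.3},
  {"tx":0.06,"ty":-0.45,"tz":0,"turn":0,"grip":0.3},
  {"tx":0.06,"ty":-0.45,"tz":0,"turn":0,"grip":0.3},
  {"tx":0.06,"ty":-0.45,"tz":0,"turn":0,"grip":0.3},
  {"tx":0.06,"ty":-0.45,"tz":0,"turn":0,"grip":0.3},
  {"tx":0.06,"ty":-0.45,"tz":0,"turn":0,"grip":0.3},
  {"tx":0.06,"ty":-0.45,"tz":0,"turn":0,"grip":0.3},
  {"tx":0.06,"ty":-0.4,"tz":0,"turn":0,"grip":0.3},
  {"tx":0.03,"ty":-0.25,"tz":0,"turn":0,"grip":0.3},
  {"tx":0,"ty":0,"tz":0,"turn":0,"grip":0.3},
  {"tx":0,"ty":0,"tz":0,"turn":0,"grip":0.3},
  {"tx":0,"ty":0,"tz":0,"turn":0,"grip":0.3},
])

```text
time: 17.32
position: [0.5242, 0.2666, 0.207]
tool_rot: [3.134, 0.199, -0.0]
ft_force: [0.5, 0.1, -3.6]
grip_width: 0.41
grip_force: 34.9
```

```bash
python3 - <<'E'
from h import *
go(.5222,.271,.150,7.35)
E
```

```text
t 17.32 pos [0.5242 0.2666 0.207 ] yaw 7.27 tilt 0.06 q7 -2.12 F [ 0.5  0.1 -3.6] w 0.410 g 34.9
turn units total -0.010 ; then shift units [-0.024 -0.078  0.95 ]
```

Emit:
send_rows([
  {"tx":-0.025,"ty":-0.085,"tz":0,"turn":0,"grip":0.3},
  {"tx":0,"ty":0,"tz":0.3,"turn":0,"grip":0.3},
  {"tx":0,"ty":0,"tz":0.4,"turn":0,"grip":0.3},
  {"tx":0,"ty":0,"tz":0.25,"turn":0,"grip":0.3},
  {"tx":0,"ty":0,"tz":0,"turn":0,"grip":0.3},
  {"tx":0,"ty":0,"tz":0,"turn":0,"grip":0.3},
  {"tx":0,"ty":0,"tz":0,"turn":0,"grip":0.3},
  {"tx":0,"ty":0,"tz":0,"turn":0,"grip":0.3},
])

```text
time: 18.32
position: [0.522, 0.273, 0.1508]
tool_rot: [-3.135, -0.202, -0.002]
ft_force: [-0.5, -0.0, -4.1]
grip_width: 0.412
grip_force: 34.9
```

```bash
python3 - <<'E'
from h import *
go(.522,.2715,.1275,7.35)
E
```

```text
t 18.32 pos [0.522  0.273  0.1508] yaw 7.38 tilt 0.06 q7 -2.16 F [-0.5 -0.  -4.1] w 0.412 g 34.9
turn units total 0.003 ; then shift units [-0.004  0.025  0.388]
```

Emit:
send_rows([
  {"tx":0,"ty":0.025,"tz":0.13,"turn":0,"grip":0.3},
  {"tx":0,"ty":0,"tz":0.13,"turn":0,"grip":0.3},
  {"tx":0,"ty":0,"tz":0.12,"turn":0,"grip":0.3},
  {"tx":0,"ty":0,"tz":0,"turn":0,"grip":0.3},
  {"tx":0,"ty":0,"tz":0,"turn":0,"grip":0.3},
  {"tx":0,"ty":0,"tz":0,"turn":0,"grip":0.3},
  {"tx":0,"ty":0,"tz":0,"turn":0,"grip":0.3},
])

```text
time: 19.2
position: [0.522, 0.2715, 0.1276]
tool_rot: [-3.135, -0.202, -0.001]
ft_force: [0.5, 0.3, -2.3]
grip_width: 0.408
grip_force: 34.9
```

```bash
python3 - <<'E'
from h import *
D=grab();go(.522,.2715,.1275,7.35)
np.set_printoptions(precision=1,suppress=True)
d=D["scene"];s=ctrl.get_state();W=np.linalg.inv(d["cam_to_world"])
pr=lambda q:(lambda c:(d["K"]@c/c[2])[:2])(W[:3,:3]@q+W[:3,3])
r=Ro.from_euler("z",7.35,degrees=True)
img=cv2.resize(d["pixels"][95:195,390:490],None,fx=6,fy=6,interpolation=cv2.INTER_CUBIC)[:,:,::-1].copy()
for z in(0,.055):
  for a,b in((-1,-1),(1,-1),(1,1),(-1,1)):
    q=pr(np.array([.522,.2715,.085+z])+r.apply([a*.027,b*.018,0]));print(z,a,b,q)
    cv2.circle(img,tuple(np.int32((q-[390,95]+.5)*6)),3,(0,0,255),1)
h=cv2.cvtColor(d["pixels"],cv2.COLOR_RGB2HSV)
m=(h[...,0]>=5)&(h[...,0]<=17)&(h[...,1]>120)&(h[...,2]>60)
c=blob(m,(410,90,470,160));print("cap",c[1:],pr(np.array([.522,.2715,.085+.010+.071])))
t=cv2.resize(D["top"]["pixels"][165:285,155:205],None,fx=4,fy=5)[:,:,::-1]
cv2.imwrite("pics/c8.png",np.hstack([img,t]))
E
```

```text
t 19.3 pos [0.522  0.2714 0.1275] yaw 7.38 tilt 0.02 q7 -2.17 F [-0.1 -0.4 -2.6] w 0.411 g 34.9
turn units total 0.003 ; then shift units [ 0.    -0.002 -0.   ]
0 -1 -1 [430.2 147.9]
0 1 -1 [441.6 162.8]
0 1 1 [456.7 159.9]
0 -1 1 [444.8 145.2]
0.055 -1 -1 [434.7 127.2]
0.055 1 -1 [446.8 141.9]
0.055 1 1 [462.5 139. ]
0.055 -1 1 [449.9 124.5]
cap (array([453.3, 125.1]), np.int32(41)) [451.  122.5]
```

View pics/c8.png

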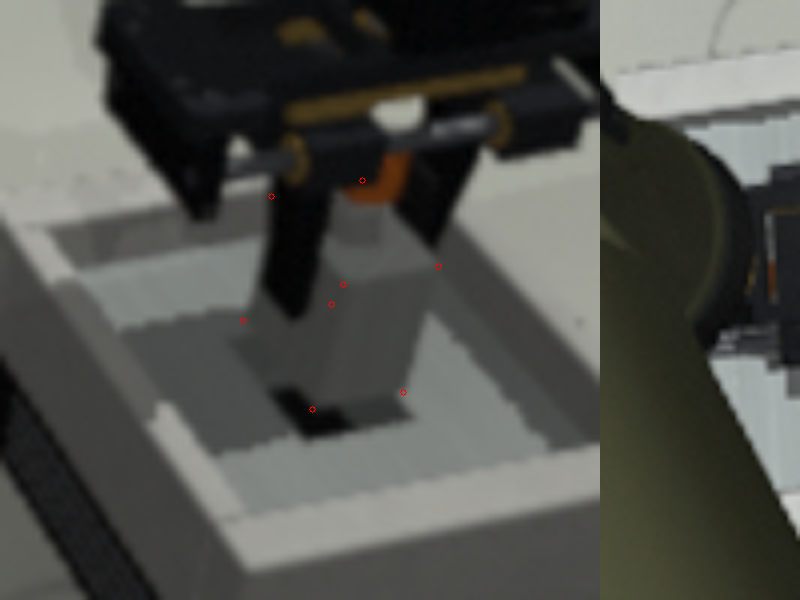

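The carrier hovers over the pocket, with the visible pocket margin in front at scene rows of about 160 to 168, and the predicted corners (red) lie close to the block's edges. I'll check the block's bottom edge numerically.

```bash
python3 - <<'E'
from h import *
D=ctrl.get_image("scene");g=D["pixels"].astype(int).sum(2)
for u in range(442,460,2):print("col",u,"rows152-170",g[152:171,u].tolist())
for v in(147,150,153,156):print("row",v,"u440-466",g[v,440:467].tolist())
E
```

```text
col 442 rows152-170 [179, 179, 177, 178, 180, 180, 177, 180, 178, 168, 151, 93, 33, 21, 23, 94, 281, 372, 395]
col 444 rows152-170 [180, 183, 187, 189, 189, 193, 193, 195, 197, 192, 148, 78, 32, 32, 35, 135, 320, 385, 391]
col 446 rows152-170 [198, 198, 201, 201, 201, 203, 200, 201, 202, 195, 148, 90, 48, 24, 61, 201, 338, 388, 394]
col 448 rows152-170 [201, 202, 198, 201, 198, 200, 199, 200, 198, 186, 164, 151, 138, 103, 129, 315, 385, 391, 391]
col 450 rows152-170 [198, 198, 195, 197, 198, 197, 198, 197, 196, 179, 159, 153, 153, 160, 230, 342, 388, 393, 392]
col 452 rows152-170 [200, 198, 199, 198, 201, 201, 202, 201, 195, 171, 153, 153, 152, 177, 301, 370, 388, 388, 389]
col 454 rows152-170 [200, 201, 204, 201, 201, 200, 201, 198, 185, 166, 153, 154, 157, 208, 330, 382, 389, 389, 388]
col 456 rows152-170 [200, 202, 198, 196, 200, 199, 201, 216, 273, 256, 196, 161, 170, 258, 348, 383, 385, 388, 390]
col 458 rows152-170 [211, 215, 234, 248, 284, 319, 338, 351, 371, 376, 359, 312, 256, 328, 378, 388, 387, 387, 387]
row 147 u440-466 [93, 147, 171, 177, 179, 180, 187, 196, 201, 203, 201, 199, 198, 200, 202, 202, 204, 201, 198, 203, 231, 293, 266, 226, 217, 215, 216]
row 150 u440-466 [180, 177, 180, 180, 179, 186, 192, 201, 203, 201, 200, 197, 198, 198, 202, 204, 202, 201, 201, 221, 320, 369, 376, 372, 338, 262, 220]
row 153 u440-466 [179, 177, 179, 180, 183, 192, 198, 200, 202, 199, 198, 198, 198, 200, 201, 201, 202, 198, 215, 303, 362, 377, 381, 378, 378, 379, 373]
row 156 u440-466 [180, 179, 180, 179, 189, 198, 201, 202, 198, 198, 198, 198, 201, 201, 201, 201, 200, 210, 284, 350, 372, 376, 379, 380, 382, 381, 379]
```

The block's edges match the prediction to within about 1 mm in x, y and height, and the pocket agrees too. The carrier is at rest and still gripped, so I'm handing in.

```bash
python3 -c "
from bench import ctrl
print(ctrl.close_job())"
```

```text
the job is handed in; nothing more can be done
None
```

I slid the orange-capped tube home into the carrier, carried the carrier over, and handed in with it still gripped about 1 cm above the heater pocket, centred and lined up to about 1 mm by the camera check, at about 19 s on the robot's clock; no verdict came back.

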